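# Hang a rack of glass slides on the drying bar and close its staining dish

## Robot

A 6-joint arm with a two-finger parallel gripper is mounted at the origin on a cart in front of the work surface, level with it; the furniture and walls round the work are solid. World frame = base frame: x ahead of the robot, y to its left, z up, the work surface at z = 0. Lengths are in m, angles in rad, forces in N, time in s.
With the tool pointing down it reaches from about 0.3 to 1 m from the base axis. Payload 5.1 kg.
Tool frame: the origin (TCP) lies at the very end of the fingers, on their centre line; the grasp point (between the pads) lies 19 mm behind it; x points along the fingers, y is the direction in which the jaws open and shut, and the axes are right-handed (so a half turn about x gives the same grasp; the last joint's range is limited). The gripper opens to 95 mm and grips with 3 to 60 N. Pads are 20 mm wide; open, the fingers measure 119 mm over their backs; the gripper's body (75 mm by 180 mm) begins 59 mm behind the grasp point.
Start: joints at [-1.21, 0.124, 1.65, -0, 1.367, -0.083], TCP at [0.279, -0.587, 0.215] pointing down, gripper open.
Joint ranges: [-2.61, 2.61], [-1.02, 2.33], [0.03, 2.71], [-1.35, 4.49], [0.32, 2.68], [-2.91, 2.91]. Speed limits (rad/s): [2.57, 2.57, 3.14, 3.14, 3.14, 3.14].

## Interface

Orientations are given as a rotation vector (axis times angle).
In Python, from rig import * gives the robot as it stands.
- The arm moves only by the tool send_rows, never from a script. Its argument "targets" is a list of rows, each a list of 7 numbers: the finger opening in m, from 0 to 0.0951, then the shift along the tool's x, y, z in m, then the turn, a rotation vector about the tool's x, y, z in degrees. In form: [[claw, tx, ty, tz, wx, wy, wz], ...]. A call has 1 to 5 rows; each row shifts and turns the commanded pose from where the row before left it, along the tool's axes as they then stand; what a row does not reach is not made up. A row lasts 1/10 s, in which the tool goes at most 50 mm and 8.59 degrees, less where a joint would pass 70% of its speed; a pose out of reach is approached as far as the arm can. A call with a gripper value outside its range is refused whole. The fingers move at their own pace and stop on an object; the grip force is fixed at half the most. Time passes only in rows, so rows that do not move let the fingers close. It gives the time, the measured TCP pose, the force and the opening at its end, in the units of the state.
- sense(): the state, without advancing time (a new reading comes with each control period).
- snapshot(name): name is "scene" or "top" or "wrist"; returns a dict with "pixels" (480x640x3 uint8, red, green, blue), "fx", "fy", "cx", "cy" (pixels), "D" ([k1, k2, p1, p2, k3] as OpenCV has them; the pictures are not rectified), "R" (3x3) and "t" (3): a world point X has camera coordinates R X + t; the wrist camera has in their place "T_tool_cam" (4x4, takes a point from camera to tool coordinates, whose origin is the TCP and whose axes are the tool frame's). Camera axes: x right, y down, z forward; pixel columns grow to the right and rows downward; lengths in m; the calibration is good to about 2 mm. A picture is of the moment at which its call begins: read the wrist's pose just before it. There is no depth.
- close_job(): hands the job in, once; it reports no verdict.
The state is a dict: "clock": time; "q": joint angles; "joint_vel": joint speeds; "joint_torque": joint torques, N m; "eef_pos": TCP position; "eef_rot": TCP orientation; "ft_force": force on the tool from outside, world axes, zero at the start; "torque": the same for the moment, N m; "gripper_width": opening from 0.0 (shut) to 1.0 (fully open).
Only numpy, scipy, OpenCV 4.12 (cv2) and the standard library are available. Lean on these libraries where they do the work, as an engineer would, in place of code of your own. Each camera call takes 0.05 s, during which the arm holds its last target. There are 200 camera calls.

## Task

Lift the rack of glass slides out of its glass staining dish by the black grip and hook its wire hanger over a free stretch of the drying stand's bar, lowering it gently onto the bar before letting go, so that it hangs upright and free beside the rack that already hangs there, without touching that one. Then put the glass lid on the empty dish so that it sits flush on the rim all round. Keep the slide rack upright throughout, and do not disturb the rack already hanging or the other things on the bench.

Things in the scene. Friction and masses are not known exactly. Their poses are not given: they have to be found in the camera images.
- rack_grip (a point): Slide rack standing in the dish (0.2 to 0.33 kg): steel basket of eight glass slides, 84 mm (x) by 71 mm (y), 32 mm high, under a steel wire hanger with a black grip on top. This point: centre of the grip, 127 mm above the rack's underside. Grip: 12 mm thick (x), 48 mm wide (y), 40 mm tall (z). Axes are the rack's: z up, x the way the hooks' mouths face, y along the bar when hung.
- rack_hook (a point): Where the bar's axis lies in the rack's hanger when it hangs home: 28 mm straight below the grip's centre, same axes. Two equal hooks of 4 mm wire stand at y = +-20 mm. Each rises at x = -13 mm, arches over at 13 mm radius (underside of the arch 5 mm above this point) and ends in a lip at x = +13 to +17 mm (rack_lip); 22 mm wide inside. Basket top: 67 mm below this point.
- rack_lip (a point): Lowest end of the hooks' lips, midway between them: 17 mm ahead (x) of rack_hook and 19 mm below it; the wire ends 2 mm lower. Below the lip the hooks are open towards +x, so the bar comes in between lip and basket: lip above the bar, basket below it, the rack moves along its +x until the arches are over the bar, then goes straight down. Either way round on the bar is good.
- bar_mid (a point): Middle of the axis of the drying stand's bar (stand is fixed): a horizontal steel rod 10 mm thick, 165 mm above the bench, along this point's y. x is level across the bar, z up. Posts at y = +-170 mm with rounded corners; the straight bar runs over y = +-148 mm. Below lies a steel drip tray, 150 mm (x) by 380 mm (y), 16 mm high.
- hung_grip (a point): Centre of the grip of a second, equal slide rack (loose) that already hangs on the bar, anywhere within 75 mm of its middle; same shape, size and axes as the first. Leave it alone.
- dish_rim (a point): Glass staining dish (loose, 0.7 kg): an open box 112 mm (x) by 100 mm (y) outside, 56 mm high, walls and floor 4 mm. This point: centre of the mouth at rim height, z up. The slide rack stands on its floor, within 4 mm of the middle and about parallel to it. Dish and lid may lie either way about on the bench.
- lid_grip (a point): The dish's glass lid (0.15 kg), right way up on the bench: plate 116 (x) by 104 (y) by 5 mm; under it a stepped plug, 98 by 86 mm for 3 mm, then 91 by 79 mm for 4 mm; on top a black handle 12 mm thick (x), 44 mm long (y), 32 mm tall. This point: centre of the handle, 16 mm above the plate's top. Home: plate on the rim, this point 21 mm above dish_rim, x and y parallel.
- rack: the slide rack to be hung, whole; origin at the centre of its underside
- hung: the slide rack already hanging, whole; origin at the centre of its underside
- stand: the drying stand; origin on the bench under the middle of the bar
- dish: the staining dish; origin at the centre of its underside
- lid: the dish's lid; origin at the centre of its underside
- dropper: brown dropper bottle, 31 mm wide, 96 mm tall, a bystander; origin at the centre of its underside
- tweezers: steel tweezers lying on the bench, 127 mm long (own y), 8 mm high, a bystander; origin at the centre of the underside
There are look-alikes about, which are no part of the job. What is shaped like the rack but green is not meant.

How it is judged:
On the way, in this order (a step that is already met when the one before it is completed fails the run):
1. the slide rack hangs on the bar, both hooks home, upright, clear of the other rack, and let go (x of rack_hook in the frame of bar_mid between -0.006 and 0.006 m and z of rack_hook in the frame of bar_mid between -0.005 and 0.004 m and y of rack_hook in the frame of bar_mid between -0.135 and 0.135 m and angle between rack_grip's own z axis and vertical below 0.14 rad and angle between the x axis of rack_grip and the x axis of bar_mid, either way round below 0.15 rad and contact force between rack and hung below 0.05 N and contact force between the fingers and rack below 0.05 N), for 0.3 s.
2. the lid sits flush on the empty dish (x of lid_grip in the frame of dish_rim between -0.005 and 0.005 m and y of lid_grip in the frame of dish_rim between -0.005 and 0.005 m and z of lid_grip in the frame of dish_rim between 0.018 and 0.0235 m and angle between the z axis of lid_grip and the z axis of dish_rim, either way round below 0.04 rad), for 0.2 s.
At the end, for the whole second after the job is handed in: Rack hung by both hooks: bar within 6 mm across, 5 mm in height of the hook point, within 135 mm of the bar's middle; plumb and square to 0.14 rad; clear of the other rack, itself within 20 mm of its start. Lid home on the level dish: within 5 mm, flat to 0.04 rad, on the rim. All released, at rest (all of step 1 and all of step 2 and contact force between the fingers and lid below 0.05 N and linear speed of rack below 0.03 m/s and linear speed of lid below 0.02 m/s and distance of hung_grip from where it was at the start of the episode below 0.02 m and angle between dish_rim's own z axis and vertical below 0.03 rad); the robot touches nothing.
It fails at once if the slide rack is tipped more than 0.6 rad (angle between rack_grip's own z axis and vertical above 0.6 rad).
It fails at once if the slide rack is let go while its hook point is more than 10 mm above the bar's axis (contact force between the fingers and rack below 0.05 N and z of rack_hook in the frame of bar_mid above 0.01 m).
It fails at once if the slide rack is knocked or pressed hard against the stand (over 40 N) (contact force between rack and stand above 40 N).
It fails at once if the rack already hanging is shifted by more than 30 mm (distance of hung_grip from where it was at the start of the episode above 0.03 m).
It fails at once if a bystander (dropper bottle, tweezers) is moved by more than 30 mm (distance of any of dropper, tweezers from where it was at the start of the episode above 0.03 m).
It also fails if it takes over 61 s, if anything falls off the work surface, if the arm or the gripper's body presses on something with over 40 N, if the wrist force passes 120 N, or if a joint passes its speed limit or range.

## Working session

There is one attempt and no reset: what is moved stays moved. The work goes in short steps, Python scripts to look and compute and a tool call to move; the robot and the scene stay as the last step left them, time stands still between calls to the robot, and variables do not carry over. Pictures are saved under pics/ and viewed, about 8 in all and at most 12, crops included, and the job is handed in when it is done.

Besides the shell and the picture viewer there is one more tool, called after "Emit:" by a JSON object that holds its "op" and its "data", one argument or row to a line. send_rows: Moves the arm, as the interface text tells. Its arguments: {"type":"object","properties":{"targets":{"type":"array","items":{"type":"array","items":{"type":"number"}}}},"required":["targets"]}

```bash
mkdir -p pics; ls
python3 - <<'E'
from rig import *
import cv2,numpy as np,pickle
s=sense();print(s)
for n in("scene","top"):
    d=snapshot(n);cv2.imwrite(f"pics/{n}0.png",d["pixels"][:,:,::-1]);pickle.dump(d,open(f"{n}0.pkl","wb"))
    print(n,{k:np.round(v,4).tolist() for k,v in d.items() if k!="pixels"})
E
```

```text
pics
{'clock': 0.0, 'q': array([-1.20958119e+00,  1.24509303e-01,  1.65164777e+00, -1.90118160e-05,
        1.36745166e+00, -8.26067019e-02]), 'joint_vel': array([ 4.29693242e-04, -6.96004524e-05, -1.81947671e-03,  2.71406653e-04,
        3.52775515e-04,  7.88995446e-05]), 'joint_torque': array([-1.35110593e-03, -4.17609859e+01, -3.59930027e+01,  7.74078257e-02,
        4.93972655e-02, -1.52450734e-04]), 'eef_pos': array([ 0.27885121, -0.58646086,  0.21339981]), 'eef_rot': array([ 1.97593504,  0.44791582, -1.97653953]), 'ft_force': array([-0.37336266, -0.55937158,  0.09537725]), 'torque': array([0.02424506, 0.02718799, 0.00601144]), 'gripper_width': 0.9989897056449413}
scene {'fx': 475.1043, 'fy': 475.1043, 'cx': 318.5202, 'cy': 237.5455, 'D': [-0.0697, 0.0, 0.0, 0.0, 0.0], 'R': [[-0.7648, -0.6443, -0.0016], [-0.2777, 0.3319, -0.9015], [0.5814, -0.689, -0.4328]], 't': [0.3045, 0.3238, 0.829]}
top {'fx': 548.0446, 'fy': 548.0446, 'cx': 320.5417, 'cy': 232.2652, 'D': [-0.0808, 0.0, 0.0, 0.0, 0.0], 'R': [[-0.0169, -0.9999, -0.0012], [-0.9918, 0.017, -0.1267], [0.1267, -0.001, -0.9919]], 't': [-0.1211, 0.5353, 1.3991]}
```

View pics/scene0.png

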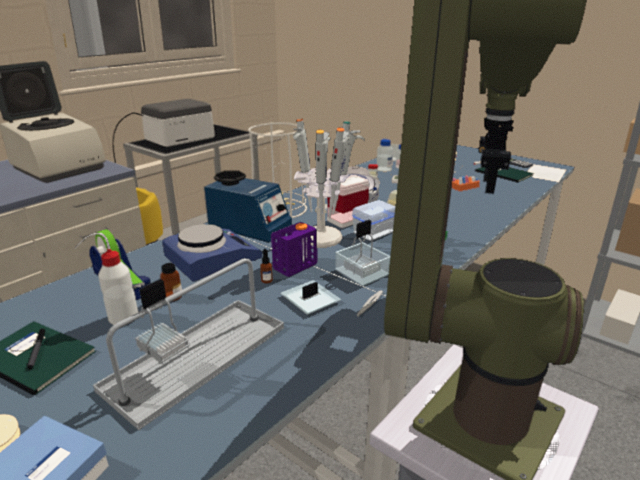

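View pics/top0.png

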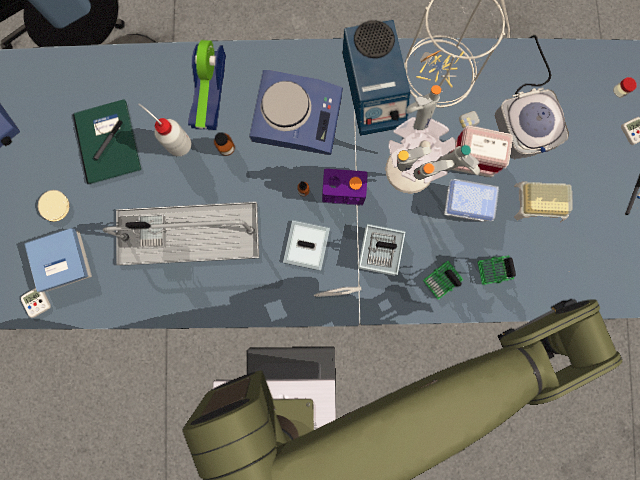

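Top view: the rack in the dish is at about (383,248), the lid at (305,245), and the stand's bar runs from (120,225) to (255,225) with the hung rack's grip at (138,225). The look-alikes are the green racks at (440,280) and (497,270) and the hung rack's own black grip. By the description I choose the steel rack in the glass dish, black grip at about (386,245). The scene view shows the same rack at (362,255).

```bash
cat > h.py <<'E'
import cv2,numpy as np,pickle
from scipy.spatial.transform import Rotation as Ro
def K(d): return np.array([[d["fx"],0,d["cx"]],[0,d["fy"],d["cy"]],[0,0,1.]])
def RT(d,s=None):
    "camera centre, rotation cam->world"
    if "R" in d: return -np.array(d["R"]).T@d["t"],np.array(d["R"]).T
    Rw=Ro.from_rotvec(s["eef_rot"]).as_matrix();T=np.array(d["T_tool_cam"])
    return Rw@T[:3,3]+s["eef_pos"],Rw@T[:3,:3]
def ray(d,uv,s=None):
    c,R=RT(d,s);u=cv2.undistortPoints(np.array([[uv]],float),K(d),np.array(d["D"]))[0,0]
    v=R@[u[0],u[1],1];return c,v/np.linalg.norm(v)
def plane(d,uv,z,s=None):
    c,v=ray(d,uv,s);return c+v*(z-c[2])/v[2]
def tri(*rays):
    A=sum(np.eye(3)-np.outer(v,v) for c,v in rays);b=sum((np.eye(3)-np.outer(v,v))@c for c,v in rays)
    X=np.linalg.solve(A,b);return X,[np.linalg.norm((np.eye(3)-np.outer(v,v))@(X-c)) for c,v in rays]
def proj(d,X,s=None):
    c,R=RT(d,s);p=R.T@(np.array(X)-c);return cv2.projectPoints(p[None],np.zeros(3),np.zeros(3),K(d),np.array(d["D"]))[0].ravel()
def dark(d,box,th=45,amin=25):
    x0,y0,x1,y1=box;m=(d["pixels"][y0:y1,x0:x1].max(2)<th).astype(np.uint8)
    n,l,st,c=cv2.connectedComponentsWithStats(m);out=[]
    for i in range(1,n):
        if st[i,4]>=amin:
            pts=np.argwhere(l==i)[:,::-1].astype(np.float32)+[x0,y0]
            out.append((np.round(c[i]+[x0,y0],1).tolist(),int(st[i,4]),np.round(cv2.minAreaRect(pts.astype(np.float32)),1).tolist() if 0 else cv2.minAreaRect(pts.astype(np.float32))))
    return out
E
python3 - <<'E'
from h import *
t=pickle.load(open("top0.pkl","rb"));s=pickle.load(open("scene0.pkl","rb"))
print("tool axes\n",Ro.from_rotvec([1.97593504,0.44791582,-1.97653953]).as_matrix().round(3), RT(t)[0],RT(s)[0])
for n,bt,bs in(("rack",(360,225,405,275),(350,215,380,245)),("lid",(285,225,325,270),(295,278,325,303)),("hung",(115,205,165,240),(130,272,175,312))):
    print(n);[print(" T",o) for o in dark(t,bt)];[print(" S",o) for o in dark(s,bs)]
    a=max(dark(t,bt),key=lambda o:o[1])[0];b=max(dark(s,bs),key=lambda o:o[1])[0]
    print(tri(ray(t,a),ray(s,b)))
a=cv2.resize(t["pixels"][190:275,100:420],None,fx=2.5,fy=2.5,interpolation=cv2.INTER_CUBIC)
p=s["pixels"]
b=cv2.resize(p[210:320,260:400],None,fx=2.85,fy=2.85,interpolation=cv2.INTER_CUBIC);c=cv2.resize(p[250:370,110:250],None,fx=2.85,fy=2.6,interpolation=cv2.INTER_CUBIC)
h=312;im=np.zeros((213+h,800,3),np.uint8);im[:a.shape[0],:800]=a[:213];im[213:213+h,:399]=b[:h,:399];im[213:213+h,400:799]=c[:h,:399]
cv2.imwrite("pics/crop1.png",im[:,:,::-1])
E
```

```text
tool axes
 [[-0.001  0.429 -0.903]
 [ 0.002 -0.903 -0.429]
 [-1.    -0.002 -0.   ]] [ 0.35164266 -0.12878298  1.45554737] [-0.15908369  0.6598754   0.65122015]
rack
 T ([385.7, 244.8], 102, ((386.0226745605469, 244.8792266845703), (20.02602195739746, 5.897233009338379), 10.619654655456543))
 S ([363.0, 228.6], 180, ((363.0, 229.5), (17.0, 14.0), 90.0))
(array([ 0.4873749 , -0.28832796,  0.12915453]), [np.float64(0.00021378996621969871), np.float64(0.00021378996621974702)])
lid
 T ([305.6, 244.1], 70, ((305.5769348144531, 244.1154022216797), (15.689291000366211, 4.3145551681518555), 11.309932708740234))
 S ([309.5, 290.1], 155, ((309.5689392089844, 290.17242431640625), (10.398938179016113, 17.26966667175293), 68.19859313964844))
(array([ 0.50350671, -0.0904824 ,  0.02679803]), [np.float64(7.526126339098455e-07), np.float64(7.526126338608197e-07)])
hung
 T ([137.3, 224.7], 133, ((137.5, 225.0), (6.0, 23.0), 90.0))
 S ([152.2, 293.1], 496, ((152.94119262695312, 293.7647399902344), (23.768491744995117, 25.708772659301758), 75.96376037597656))
(array([0.53830034, 0.30036555, 0.19241248]), [np.float64(8.999623708409496e-05), np.float64(8.999623708431684e-05)])
```

View pics/crop1.png

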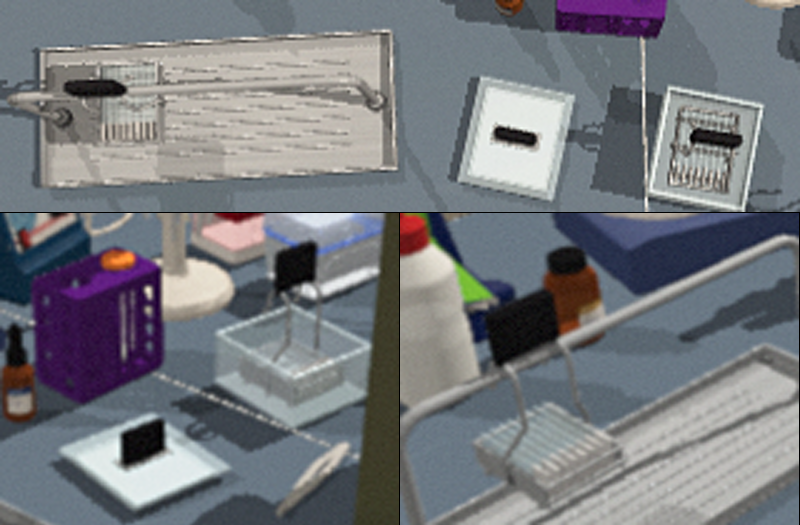

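The crop confirms the choice: a black grip on a steel rack inside the glass dish, at full-frame (386,245). The triangulated heights are grip 0.129, lid handle 0.027 and hung grip 0.192, close to the expected 0.131, 0.028 and 0.193. Next I work out the bar line and the yaws.

Run:
```python
from h import *
t=pickle.load(open("top0.pkl","rb"));s=pickle.load(open("scene0.pkl","rb"))
def yaw(d,o,z):
    (cx,cy),(w,h),a=o[2]; a=np.radians(a if w>h else a+90);L=max(w,h)/2
    p=[plane(d,(cx+k*L*np.cos(a),cy+k*L*np.sin(a)),z)for k in(-1,1)];v=p[0]-p[1];return np.degrees(np.arctan2(-v[0],v[1])),np.linalg.norm(v)
for n,b,z in(("rack",(360,225,405,275),.151),("lid",(285,225,325,270),.044),("hung",(115,205,165,240),.213)):
    print(n,yaw(t,max(dark(t,b),key=lambda o:o[1]),z))
# bar: bright ridge per column between posts
g=t["pixels"].astype(int).sum(2)
pts=[]
for a,b in(((152,226.8),(240,222.8)),):
    for q in(a,b): print("bar",plane(t,q,.165).round(4), proj(s,plane(t,q,.165)).round(1))
# posts ends and tray corners approx (crop px /2.5 + offset)
for q in((38,48),(390,30),(396,168),(40,186)): print("tray",plane(t,(100+q[0]/2.5,190+q[1]/2.5),.016).round(3))
for q in((668,86),(763,104),(740,210),(650,195)): print("dish",plane(t,(100+q[0]/2.5,190+q[1]/2.5),.056).round(3))
for q in((482,77),(575,94),(558,200),(460,183)): print("lid",plane(t,(100+q[0]/2.5,190+q[1]/2.5),.012).round(3))
```

```text
rack (np.float64(-11.683071217514204), np.float64(0.047953166037092584))
lid (np.float64(-12.333043427292326), np.float64(0.040672622471393735))
hung (np.float64(178.97689076406482), np.float64(0.05420031258347918))
bar [0.5366 0.2736 0.165 ] [167.5 300.1]
bar [0.5425 0.0615 0.165 ] [249.4 258.2]
tray [0.608 0.422 0.016]
tray [0.62  0.041 0.016]
tray [0.472 0.035 0.016]
tray [0.459 0.415 0.016]
dish [ 0.549 -0.251  0.056]
dish [ 0.528 -0.349  0.056]
dish [ 0.42  -0.321  0.056]
dish [ 0.437 -0.229  0.056]
lid [ 0.568 -0.057  0.012]
lid [ 0.548 -0.156  0.012]
lid [ 0.436 -0.135  0.012]
lid [ 0.455 -0.032  0.012]
```

Emit:
{"op": "send_rows", "data": {
  "targets": [
    [0.095,-0.04,0,0,-8,0,0],
    [0.095,-0.04,0,0,-8,0,0],
    [0.095,-0.04,0,0,-8,0,0],
    [0.095,-0.02,0,0,-8,0,0],
    [0.095,0,0,0,-8,0,0]
  ]
}}

```text
clock: 0.6
eef_pos: [0.2795, -0.5882, 0.3598]
eef_rot: [1.51, 0.971, -1.513]
ft_force: [0.1, 0.3, -0.2]
gripper_width: 1.001
```

Sizes and heights agree: dish edges about 100 mm and 112 mm, tray about 380 mm by 150 mm. Rack and dish yaw is about -12°, bar yaw about +1.7°, and the bar middle is near (0.539, 0.228). The hung rack is at bar y of about +0.07, so the free stretch is near bar y -0.06. Next I go above the rack.

Emit:
{"op": "send_rows", "data": {
  "targets": [
    [0.095,0,0,0,-6.4,0,0],
    [0.095,0,0,0,-6.5,0,0],
    [0.095,0,0.018,-0.042,0,0,0],
    [0.095,0,0.018,-0.042,0,0,0],
    [0.095,0,0.018,-0.042,0,0,0]
  ]
}}

```text
clock: 1.1
eef_pos: [0.3578, -0.4733, 0.3538]
eef_rot: [1.359, 1.107, -1.359]
ft_force: [0.9, -0.0, 0.1]
gripper_width: 1.0
```

Emit:
{"op": "send_rows", "data": {
  "targets": [
    [0.095,0,0.018,-0.042,0,0,0],
    [0.095,0,0.018,-0.042,0,0,0],
    [0.095,0,0.018,-0.042,0,0,0],
    [0.095,0,0.018,-0.042,0,0,0],
    [0.095,0,0.018,-0.042,0,0,0]
  ]
}}

```text
clock: 1.6
eef_pos: [0.4886, -0.2853, 0.3542]
eef_rot: [1.358, 1.106, -1.358]
ft_force: [0.5, -0.1, 0.0]
gripper_width: 0.998
```

```bash
cat >> h.py <<'E'
def wshot(tag):
    from rig import sense,snapshot
    s=sense();d=snapshot("wrist");cv2.imwrite(f"pics/{tag}.png",d["pixels"][:,:,::-1]);pickle.dump((d,s),open(f"{tag}.pkl","wb"))
    A=Ro.from_rotvec(s["eef_rot"]).as_matrix();print(s["clock"],s["eef_pos"].round(4),"yaw tool y",np.degrees(np.arctan2(A[1,1],A[0,1])).round(2),"tilt",A[2].round(4))
    return d,s
E
python3 - <<'E'
from h import *
d,s=wshot("w1");print(d["T_tool_cam"],d["fx"])
print(proj(d,[.487,-.288,.131],s),proj(d,[.503,-.09,.028],s))
E
```

```text
1.6 [ 0.4886 -0.2853  0.3542] yaw tool y -11.68 tilt [-1.e+00 -5.e-04 -2.e-04]
[[ 1.78732742e-03 -2.66264402e-01  9.63898373e-01 -1.69439053e-01]
 [ 9.99998390e-01  6.27749451e-04 -1.68085895e-03 -5.37774244e-04]
 [-1.57533770e-04  9.63899826e-01  2.66265096e-01 -7.55892935e-02]
 [ 0.00000000e+00  0.00000000e+00  0.00000000e+00  1.00000000e+00]] 351.24112412893123
[318.01341923 209.65031041] [298.90700249  40.42026745]
```

View pics/w1.png

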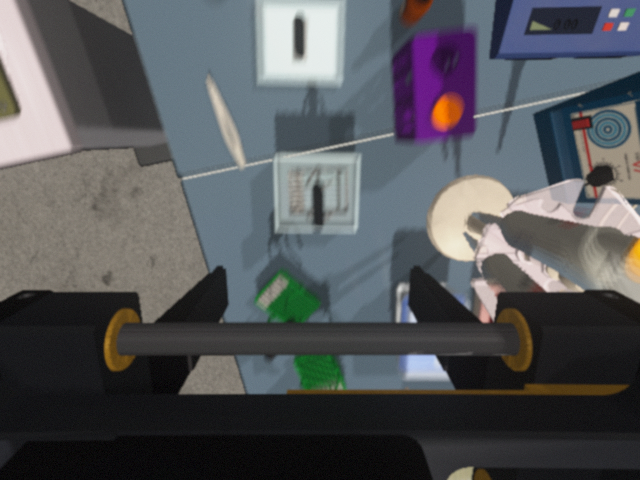

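The wrist view shows the rack's grip at (318,205), 5 px from the prediction, with the lid handle at (299,38) and the tweezers at (225,120). I go lower for the hook direction and a second view.

Emit:
{"op": "send_rows", "data": {
  "targets": [
    [0.095,0.04,0,0,0,0,0],
    [0.095,0.04,0,0,0,0,0],
    [0.095,0.02,0,0,0,0,0],
    [0.095,0,0,0,0,0,0]
  ]
}}

```text
clock: 2.05
eef_pos: [0.486, -0.2857, 0.2495]
eef_rot: [1.357, 1.115, -1.361]
ft_force: [-0.1, 0.7, -1.3]
gripper_width: 1.002
```

Run:
```python
from h import *
d,s=wshot("w2");d1,s1=pickle.load(open("w1.pkl","rb"))
u=proj(d,[.487,-.288,.131],s);u1=proj(d1,[.487,-.288,.131],s1);print(u,u1)
B=lambda u,r:(int(u[0]-r),int(max(u[1]-r,0)),int(u[0]+r),int(u[1]+r))
o=dark(d,B(u,50),60);o1=dark(d1,B(u1,40),60)
for q in o+o1: print(q)
p=d["pixels"];x,y=int(u[0]),int(u[1])
c=p[max(y-70,0):y+70,x-90:x+90];cv2.imwrite("pics/w2c.png",cv2.resize(c,None,fx=4,fy=4,interpolation=cv2.INTER_CUBIC)[:,:,::-1])
```

```text
2.05 [ 0.486  -0.2857  0.2495] yaw tool y -11.66 tilt [-1.     -0.0081 -0.0035]
[321.86725774 233.27135534] [318.01341923 209.65031041]
([319.8, 234.3], 797, ((319.56005859375, 233.5423583984375), (63.090362548828125, 13.90575122833252), 88.31531524658203))
([317.6, 205.1], 272, ((318.0, 205.0), (38.0, 8.0), 90.0))
```

View pics/w2c.png

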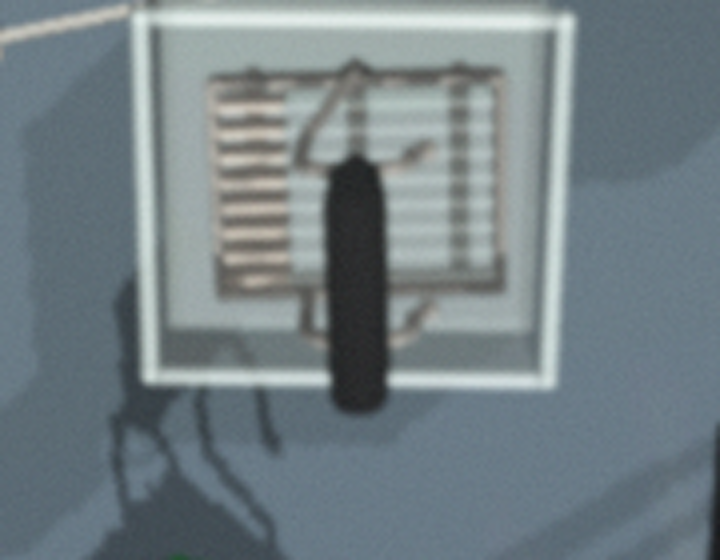

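The hooks' risers are on the image left and the lips on the right ((430,150) in the crop). So rack +x points to world +x, away from the robot, which suits approaching the bar from my side. The grip sits within 2 mm of the prediction, so I descend.

Emit:
{"op": "send_rows", "data": {
  "targets": [
    [0.095,0.04,0,0.002,0,0,0],
    [0.095,0.04,0,0,0,0,0],
    [0.095,0.03,0,0,0,0,0],
    [0.095,0.022,0,0,0,0,0],
    [0.095,0,0,0,0,0,0]
  ]
}}

```text
clock: 2.6
eef_pos: [0.4865, -0.2886, 0.1208]
eef_rot: [1.358, 1.11, -1.36]
ft_force: [-0.7, 0.9, -0.3]
gripper_width: 1.001
```

Emit:
{"op": "send_rows", "data": {
  "targets": [
    [0.095,0,0,0,0,0,0],
    [0.0,0,0,0,0,0,0],
    [0.0,0,0,0,0,0,0],
    [0.0,0,0,0,0,0,0],
    [0.0,0,0,0,0,0,0]
  ]
}}

```text
clock: 3.1
eef_pos: [0.488, -0.2893, 0.1235]
eef_rot: [1.358, 1.105, -1.357]
ft_force: [-0.1, 0.7, -0.3]
gripper_width: 0.715
```

Emit:
{"op": "send_rows", "data": {
  "targets": [
    [0.0,0,0,0,0,0,0],
    [0.0,0,0,0,0,0,0],
    [0.0,0,0,0,0,0,0],
    [0.0,0,0,0,0,0,0]
  ]
}}

```text
clock: 3.5
eef_pos: [0.4876, -0.289, 0.1225]
eef_rot: [1.358, 1.106, -1.358]
ft_force: [0.2, -0.7, 0.6]
gripper_width: 0.381
```

Emit:
{"op": "send_rows", "data": {
  "targets": [
    [0.0,0.006,0,0,0,0,0],
    [0.0,0,0,0,0,0,0],
    [0.0,0,0,0,0,0,0],
    [0.0,0,0,0,0,0,0],
    [0.0,0,0,0,0,0,0]
  ]
}}

```text
clock: 4.0
eef_pos: [0.4873, -0.2888, 0.1161]
eef_rot: [1.358, 1.107, -1.358]
ft_force: [-0.7, -0.3, -3.1]
gripper_width: 0.125
```

Emit:
{"op": "send_rows", "data": {
  "targets": [
    [0.0,0,0,0,0,0,0],
    [0.0,0,0,0,0,0,0]
  ]
}}

```text
clock: 4.2
eef_pos: [0.4875, -0.289, 0.1164]
eef_rot: [1.358, 1.106, -1.358]
ft_force: [0.3, -0.3, -2.6]
gripper_width: 0.124
```

Run:
```python
from rig import *
s=sense();print(s["eef_pos"],s["gripper_width"]*.095,s["ft_force"],s["q"])
```

```text
[ 0.48753508 -0.28897018  0.11642345] 0.011787441017219258 [ 0.28067626 -0.34841789 -2.58677495] [-6.29771038e-01  2.36973443e-02  1.92727390e+00  1.36549574e-05
  1.19100117e+00 -4.26097924e-01]
```

Emit:
{"op": "send_rows", "data": {
  "targets": [
    [0.0,-0.01,0,0,0,0,0],
    [0.0,-0.02,0,0,0,0,0],
    [0.0,-0.025,0,0,0,0,0],
    [0.0,-0.03,0,0,0,0,0],
    [0.0,-0.022,0,0,0,0,0]
  ]
}}

```text
clock: 4.7
eef_pos: [0.4882, -0.2895, 0.2268]
eef_rot: [1.358, 1.103, -1.356]
ft_force: [-0.5, 0.8, -2.1]
gripper_width: 0.125
```

Emit:
{"op": "send_rows", "data": {
  "targets": [
    [0.0,0,0,0,0,0,0],
    [0.0,0,0,0,0,0,0]
  ]
}}

```text
clock: 4.9
eef_pos: [0.4877, -0.2891, 0.224]
eef_rot: [1.358, 1.105, -1.357]
ft_force: [0.2, -0.1, -3.1]
gripper_width: 0.122
```

Run:
```python
from h import *
from rig import *
print(sense()["ft_force"],sense()["gripper_width"]*95)
s=snapshot("scene");t=snapshot("top")
pickle.dump((s,t),open("lift.pkl","wb"))
for n,d,b in(("S",s,(335,150,400,260)),("T",t,(340,200,420,280))):
    for o in dark(d,b): print(n,o[:2])
p=s["pixels"][150:300,280:440];w=cv2.resize(p,None,fx=2.5,fy=2.5,interpolation=cv2.INTER_CUBIC)
q=t["pixels"][180:330,330:490];w2=cv2.resize(q,None,fx=2.5,fy=2.5,interpolation=cv2.INTER_CUBIC)
cv2.imwrite("pics/lift.png",np.hstack([w,w2])[:,:,::-1])
```

```text
[ 0.24688686 -0.10942933 -3.14290695] 11.59192295536707
S ([373.4, 159.2], 737)
S ([364.2, 179.4], 469)
T ([394.4, 248.7], 582)
```

View pics/lift.png

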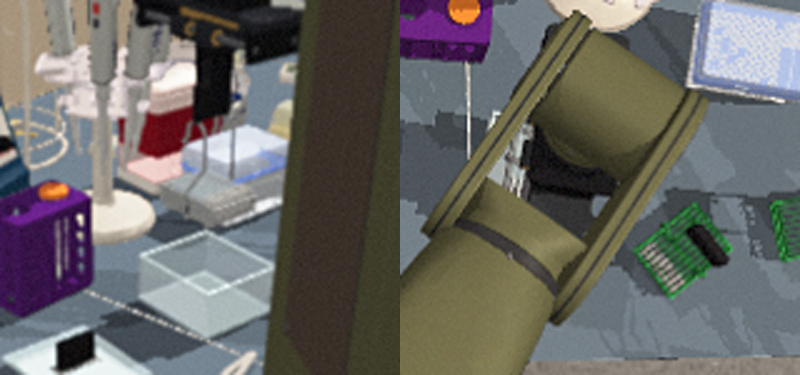

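The rack is out of the dish, level, with 3.1 N on the wrist, and the dish is left empty. I turn to the bar's yaw and carry the rack to a standoff in front of the free stretch.

Emit:
{"op": "send_rows", "data": {
  "targets": [
    [0.0,0,0,0,-4.4,0,0],
    [0.0,0,0,0,-5,0,0],
    [0.0,0,0,0,-4,0,0],
    [0.0,0,-0.002,-0.02,0,0,0],
    [0.0,0,-0.002,-0.035,0,0,0]
  ]
}}

```text
clock: 5.5
eef_pos: [0.481, -0.2337, 0.2217]
eef_rot: [1.19, 1.225, -1.191]
ft_force: [1.1, 0.9, -1.7]
gripper_width: 0.127
```

Emit:
{"op": "send_rows", "data": {
  "targets": [
    [0.0,0,-0.002,-0.045,0,0,0],
    [0.0,0,-0.002,-0.045,0,0,0],
    [0.0,0,-0.002,-0.045,0,0,0],
    [0.0,0,-0.002,-0.045,0,0,0],
    [0.0,0,-0.002,-0.045,0,0,0]
  ]
}}

```text
clock: 6.0
eef_pos: [0.4635, -0.007, 0.2223]
eef_rot: [1.188, 1.225, -1.189]
ft_force: [0.2, -0.3, -2.2]
gripper_width: 0.123
```

Emit:
{"op": "send_rows", "data": {
  "targets": [
    [0.0,0,-0.002,-0.045,0,0,0],
    [0.0,0,-0.002,-0.045,0,0,0],
    [0.0,0,-0.002,-0.04,0,0,0],
    [0.0,0,-0.002,-0.03,0,0,0],
    [0.0,0,-0.002,-0.018,0,0,0]
  ]
}}

```text
clock: 6.5
eef_pos: [0.4477, 0.1706, 0.2222]
eef_rot: [1.185, 1.226, -1.188]
ft_force: [-0.1, -0.1, -3.5]
gripper_width: 0.125
```

Emit:
{"op": "send_rows", "data": {
  "targets": [
    [0.0,0,0,0,0,0,0],
    [0.0,0,0,0,0,0,0],
    [0.0,0,0,0,0,0,0]
  ]
}}

```text
clock: 6.8
eef_pos: [0.4494, 0.1674, 0.223]
eef_rot: [1.187, 1.223, -1.189]
ft_force: [0.3, 0.3, -2.4]
gripper_width: 0.126
```

Run:
```python
from h import *
from rig import *
d,st=wshot("w3");s=snapshot("scene");pickle.dump((s,st),open("s3.pkl","wb"))
a=cv2.resize(d["pixels"],(480,360),interpolation=cv2.INTER_AREA)
b=s["pixels"][190:370,100:260];b=cv2.resize(b,(320,360),interpolation=cv2.INTER_CUBIC)
cv2.imwrite("pics/w3c.png",np.hstack([a,b])[:,:,::-1])
```

```text
6.8 [0.4494 0.1674 0.223 ] yaw tool y 1.67 tilt [-1.e+00 -1.e-03  5.e-04]
```

View pics/w3c.png

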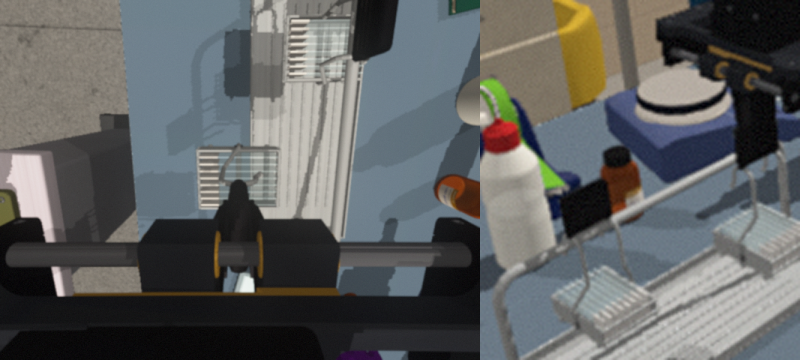

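The wrist view shows the held rack at (238,180), its hooks opening towards the bar, and the bar running from about (355,100) to (345,230). The hung rack stands at (318,50) and is untouched. I check the bar's position from this view.

Run:
```python
from h import *
d,st=pickle.load(open("w3.pkl","rb"));g=d["pixels"].mean(2)
for y in(150,200,250,290): print(y,g[y-1:y+2,440:496:2].mean(0).astype(int).tolist())
for y in(.21,.168): print("pred",proj(d,[.5395-(y-.168)*.028,y,.165],st), proj(d,[.620-(y-.04)*.03,y,.016],st))
t=pickle.load(open("top0.pkl","rb"));gt=t["pixels"].mean(2)
for x in(170,190,210,225): print(x,proj(t,[.5395,.168,.165]).round(1),gt[216:236,x-1:x+2].mean(1).astype(int).tolist())
```

```text
150 [188, 177, 163, 182, 186, 188, 188, 159, 111, 131, 151, 165, 180, 185, 184, 168, 108, 103, 176, 147, 128, 129, 126, 127, 128, 127, 128, 128]
200 [167, 185, 192, 192, 187, 133, 118, 140, 157, 174, 182, 184, 177, 134, 93, 161, 156, 116, 115, 115, 114, 113, 114, 114, 115, 113, 113, 111]
250 [188, 189, 175, 118, 126, 148, 164, 180, 182, 181, 153, 94, 137, 163, 129, 129, 129, 128, 128, 128, 128, 128, 127, 126, 127, 127, 127, 125]
290 [176, 119, 122, 145, 166, 180, 182, 178, 143, 88, 146, 158, 127, 127, 129, 127, 126, 127, 127, 126, 126, 128, 126, 126, 125, 127, 127, 126]
pred [457.84235486 194.892015  ] [476.52836189 174.93806418]
pred [451.18134372 256.22534412] [471.8532194  213.87850051]
170 [195.6 224.8] [179, 153, 197, 184, 183, 182, 157, 124, 183, 185, 155, 140, 177, 192, 162, 184, 183, 179, 164, 157]
190 [195.6 224.8] [160, 192, 180, 185, 191, 178, 124, 186, 181, 153, 138, 170, 190, 174, 187, 189, 185, 172, 151, 187]
210 [195.6 224.8] [184, 189, 189, 192, 185, 153, 185, 183, 149, 108, 115, 141, 186, 189, 189, 188, 172, 150, 193, 190]
225 [195.6 224.8] [182, 186, 190, 184, 150, 178, 185, 158, 151, 171, 121, 99, 138, 188, 184, 163, 165, 192, 190, 190]
```

The wrist view puts the bar at x ≈ 0.541 at y = 0.168, with an apparent thickness of 9.9 mm. The top view agrees. I slide the rack in along +x with about 18 mm clearance above and below the bar.

Emit:
{"op": "send_rows", "data": {
  "targets": [
    [0.0,0,0.02,0,0,0,0],
    [0.0,0,0.025,0,0,0,0],
    [0.0,0,0.025,0,0,0,0],
    [0.0,0,0.015,0,0,0,0],
    [0.0,0,0.0065,0,0,0,0]
  ]
}}

```text
clock: 7.4
eef_pos: [0.5425, 0.1698, 0.2234]
eef_rot: [1.188, 1.222, -1.189]
ft_force: [-0.0, 0.8, -2.9]
gripper_width: 0.124
```

Emit:
{"op": "send_rows", "data": {
  "targets": [
    [0.0,0,0,0,0,0,0],
    [0.0,0,0,0,0,0,0],
    [0.0,0,0,0,0,0,0]
  ]
}}

```text
clock: 7.7
eef_pos: [0.5407, 0.1706, 0.2237]
eef_rot: [1.187, 1.223, -1.187]
ft_force: [-0.7, 0.1, -2.3]
gripper_width: 0.125
```

Run:
```python
from h import *
from rig import *
d,st=wshot("w4");print(st["ft_force"])
s=snapshot("scene");t=snapshot("top");pickle.dump((s,t),open("s4.pkl","wb"))
b=cv2.resize(s["pixels"][190:330,140:300],None,fx=4,fy=4,interpolation=cv2.INTER_CUBIC)
cv2.imwrite("pics/w4c.png",b[:,:,::-1])
```

```text
7.7 [0.5407 0.1706 0.2237] yaw tool y 1.72 tilt [-1.e+00 -3.e-04 -0.e+00]
[-0.73329868  0.1025166  -2.33911112]
```

View pics/w4c.png

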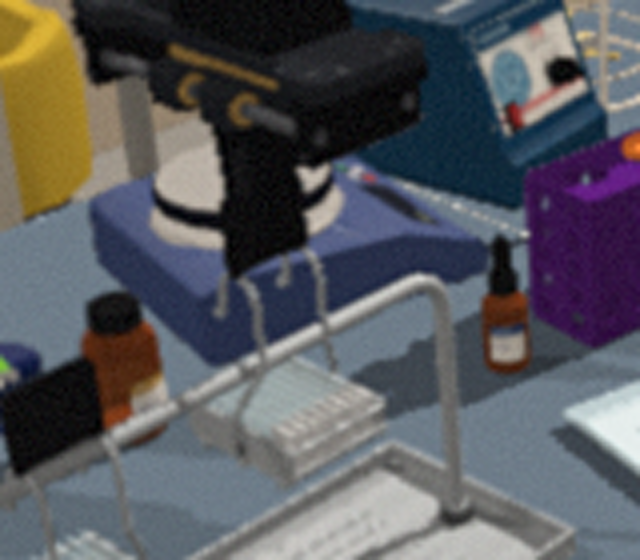

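The risers are on the near side of the bar, and the lips, at (218,315) and (285,285), are beyond and above it. Lowering.

Emit:
{"op": "send_rows", "data": {
  "targets": [
    [0.0,0.01,0,0,0,0,0],
    [0.0,0.01,0,0,0,0,0],
    [0.0,0.01,0,0,0,0,0],
    [0.0,0.006,0,0,0,0,0],
    [0.0,0,0,0,0,0,0]
  ]
}}

```text
clock: 8.35
eef_pos: [0.5403, 0.1705, 0.1855]
eef_rot: [1.185, 1.225, -1.19]
ft_force: [-0.5, -0.5, -1.7]
gripper_width: 0.128
```

Emit:
{"op": "send_rows", "data": {
  "targets": [
    [0.0,0.002,0,0,0,0,0],
    [0.0,0.002,0,0,0,0,0],
    [0.0,0,0,0,0,0,0]
  ]
}}

```text
clock: 8.65
eef_pos: [0.5414, 0.1708, 0.1837]
eef_rot: [1.187, 1.223, -1.187]
ft_force: [-0.5, -0.7, -2.5]
gripper_width: 0.12
```

Emit:
{"op": "send_rows", "data": {
  "targets": [
    [0.0,0.002,0,0,0,0,0],
    [0.0,0,0,0,0,0,0]
  ]
}}

```text
clock: 8.85
eef_pos: [0.5413, 0.1707, 0.1816]
eef_rot: [1.187, 1.223, -1.187]
ft_force: [-0.3, -0.6, -1.6]
gripper_width: 0.126
```

Emit:
{"op": "send_rows", "data": {
  "targets": [
    [0.0,0.002,0,0,0,0,0],
    [0.0,0,0,0,0,0,0]
  ]
}}

```text
clock: 9.05
eef_pos: [0.5412, 0.1707, 0.1794]
eef_rot: [1.187, 1.224, -1.187]
ft_force: [-0.2, -0.8, -2.4]
gripper_width: 0.125
```

Emit:
{"op": "send_rows", "data": {
  "targets": [
    [0.0,0.0015,0,0,0,0,0],
    [0.0,0,0,0,0,0,0]
  ]
}}

```text
clock: 9.25
eef_pos: [0.5412, 0.1707, 0.1779]
eef_rot: [1.187, 1.223, -1.187]
ft_force: [0.5, 0.3, -2.0]
gripper_width: 0.128
```

Emit:
{"op": "send_rows", "data": {
  "targets": [
    [0.0,0.0015,0,0,0,0,0],
    [0.0,0,0,0,0,0,0]
  ]
}}

```text
clock: 9.45
eef_pos: [0.5414, 0.1708, 0.1776]
eef_rot: [1.187, 1.223, -1.187]
ft_force: [-2.5, -1.0, 1.6]
gripper_width: 0.128
```

Emit:
{"op": "send_rows", "data": {
  "targets": [
    [0.0,0.0015,0,0,0,0,0],
    [0.0,0,0,0,0,0,0]
  ]
}}

```text
clock: 9.65
eef_pos: [0.5415, 0.1708, 0.1775]
eef_rot: [1.187, 1.223, -1.186]
ft_force: [-6.0, -0.5, 8.9]
gripper_width: 0.126
```

Contact at TCP z 0.1775 (0.1784 expected), so the arches are on the bar. I ease off to a light load and open.

Emit:
{"op": "send_rows", "data": {
  "targets": [
    [0.0,-0.0015,-0.001,0,0,0,0],
    [0.0,0,0,0,0,0,0]
  ]
}}

```text
clock: 9.85
eef_pos: [0.541, 0.1708, 0.1776]
eef_rot: [1.188, 1.222, -1.185]
ft_force: [0.2, 0.4, 3.4]
gripper_width: 0.124
```

Emit:
{"op": "send_rows", "data": {
  "targets": [
    [0.03,0,0,0,0,0,0],
    [0.05,0,0,0,0,0,0],
    [0.07,0,0,0,0,0,0],
    [0.07,0,0,0,0,0,0],
    [0.07,0,0,0,0,0,0]
  ]
}}

```text
clock: 10.35
eef_pos: [0.5402, 0.1707, 0.1764]
eef_rot: [1.187, 1.224, -1.187]
ft_force: [0.5, -0.9, 0.0]
gripper_width: 0.487
```

Emit:
{"op": "send_rows", "data": {
  "targets": [
    [0.07,0,0,0,0,0,0],
    [0.07,0,0,0,0,0,0],
    [0.07,0,0,0,0,0,0],
    [0.07,0,0,0,0,0,0]
  ]
}}

```text
clock: 10.75
eef_pos: [0.5403, 0.1707, 0.1767]
eef_rot: [1.187, 1.223, -1.187]
ft_force: [-0.1, 0.1, -0.1]
gripper_width: 0.731
```

Run:
```python
from h import *
from rig import *
d,st=wshot("w5");print(st["ft_force"],st["gripper_width"])
s=snapshot("scene")
a=cv2.resize(d["pixels"][120:440,160:480],(400,400),interpolation=cv2.INTER_CUBIC)
b=cv2.resize(s["pixels"][210:350,130:270],(400,400),interpolation=cv2.INTER_CUBIC)
cv2.imwrite("pics/w5c.png",np.hstack([a,b])[:,:,::-1])
```

```text
10.75 [0.5403 0.1707 0.1767] yaw tool y 1.73 tilt [-1.e+00  1.e-04  0.e+00]
[-0.06821342  0.0913603  -0.13390361] 0.730578547983382
```

View pics/w5c.png

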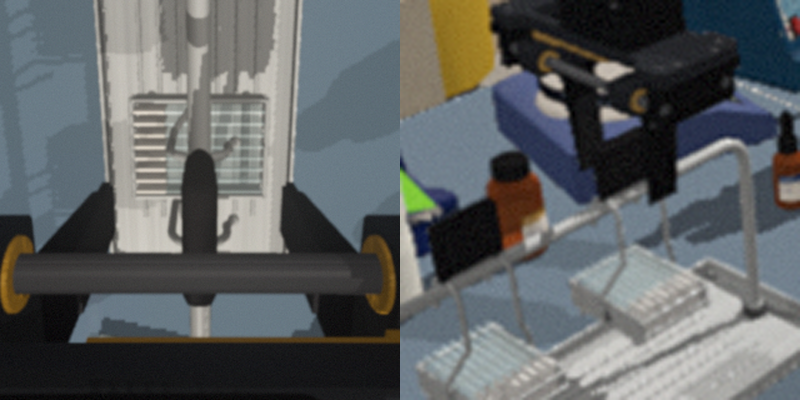

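Both racks hang level side by side with the bar inside the arches, and the wrist force is zero after release. I retract upward, then go to the lid.

Emit:
{"op": "send_rows", "data": {
  "targets": [
    [0.07,-0.015,0,0,0,0,0],
    [0.07,-0.03,0,0,0,0,0],
    [0.07,-0.035,0,0,0,0,0],
    [0.07,-0.02,0,0,0,0,0],
    [0.07,0,-0.0075,0.035,0,0,0]
  ]
}}

```text
clock: 11.35
eef_pos: [0.5361, 0.1377, 0.2829]
eef_rot: [1.19, 1.22, -1.176]
ft_force: [2.0, -0.7, -0.2]
gripper_width: 0.735
```

Emit:
{"op": "send_rows", "data": {
  "targets": [
    [0.07,0,-0.0075,0.045,0,0,0],
    [0.07,0,-0.0075,0.045,0,0,0],
    [0.07,0,-0.0075,0.045,0,0,0],
    [0.07,0,-0.0075,0.045,0,0,0],
    [0.07,0,-0.0075,0.045,0,0,0]
  ]
}}

```text
clock: 11.85
eef_pos: [0.5029, -0.0922, 0.2784]
eef_rot: [1.187, 1.221, -1.185]
ft_force: [1.0, 0.1, -0.3]
gripper_width: 0.735
```

Emit:
{"op": "send_rows", "data": {
  "targets": [
    [0.07,0,0,0,7,0,0],
    [0.07,0,0,0,6.7,0,0],
    [0.07,0,0,0,0,0,0],
    [0.07,0,0,0,0,0,0]
  ]
}}

```text
clock: 12.25
eef_pos: [0.5033, -0.0905, 0.2776]
eef_rot: [1.36, 1.103, -1.359]
ft_force: [0.1, -0.4, -0.1]
gripper_width: 0.74
```

Run:
```python
from h import *
from rig import *
d,st=wshot("w6")
u=proj(d,[.5035,-.0905,.028],st);print(u)
for o in dark(d,(int(u[0]-40),int(max(u[1]-50,0)),int(u[0]+40),int(u[1]+50)),60): print(o)
print("dropper",plane(snapshot("top"),(304,187),.08))
cv2.imwrite("pics/w6c.png",d["pixels"][:,:,::-1])
```

```text
12.25 [ 0.5033 -0.0905  0.2776] yaw tool y -11.83 tilt [-1.0e+00  1.1e-03  1.0e-04]
[318.73804207 202.83601269]
dropper [ 0.64479403 -0.08977568  0.08      ]
```

View pics/w6c.png

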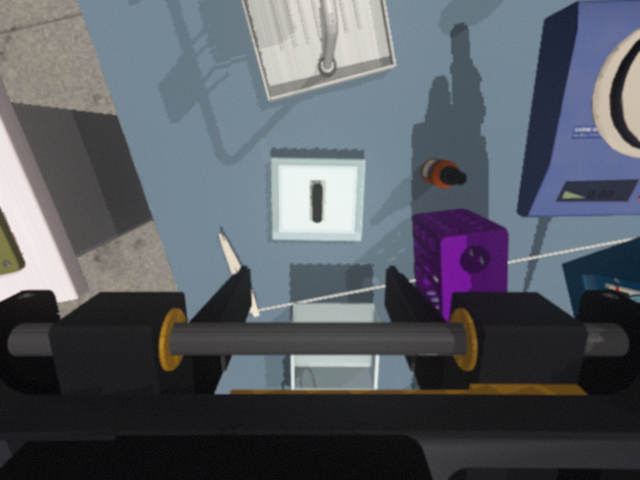

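The lid handle is at (318,202), 1 px from the prediction, and the plate is square to the tool. The dropper at x = 0.645 is clear of the gripper body. Before gripping the lid I take a matching look straight over the dish, so that camera bias cancels.

Emit:
{"op": "send_rows", "data": {
  "targets": [
    [0.07,0,0.004,0.037,0,0,0],
    [0.07,0,0.004,0.04,0,0,0],
    [0.07,0,0.004,0.04,0,0,0],
    [0.07,0,0.004,0.04,0,0,0],
    [0.07,0,0.005,0.04,0,0,0]
  ]
}}

```text
clock: 12.85
eef_pos: [0.4827, -0.2887, 0.277]
eef_rot: [1.36, 1.104, -1.36]
ft_force: [0.7, 0.0, 0.3]
gripper_width: 0.736
```

Emit:
{"op": "send_rows", "data": {
  "targets": [
    [0.07,0,0,0,0,0,0],
    [0.07,0,0,0,0,0,0],
    [0.07,0,0,0,0,0,0]
  ]
}}

```text
clock: 13.15
eef_pos: [0.4831, -0.2866, 0.2766]
eef_rot: [1.361, 1.104, -1.36]
ft_force: [0.5, -0.4, 0.2]
gripper_width: 0.731
```

Run:
```python
from h import *
d,st=wshot("w7");d6,s6=pickle.load(open("w6.pkl","rb"))
A=cv2.resize(d["pixels"][130:260,240:400],None,fx=2.5,fy=2.5,interpolation=cv2.INTER_CUBIC);B=cv2.resize(d6["pixels"][130:260,240:400],None,fx=2.5,fy=2.5,interpolation=cv2.INTER_CUBIC)
cv2.imwrite("pics/w7c.png",np.hstack([A,B])[:,:,::-1])
g=d["pixels"].mean(2).astype(int);g6=d6["pixels"].mean(2).astype(int)
for n,G in(("lid",g6),("dish",g)):
    for y in(175,220): print(n,"row",y,G[y-1:y+2,262:290].mean(0).astype(int).tolist(),G[y-1:y+2,350:378].mean(0).astype(int).tolist())
    for x in(295,340): print(n,"col",x,G[138:172,x-1:x+2].mean(1).astype(int).tolist(),G[225:260,x-1:x+2].mean(1).astype(int).tolist())
```

```text
13.15 [ 0.4831 -0.2866  0.2766] yaw tool y -11.88 tilt [-1.e+00 -2.e-04 -5.e-04]
lid row 175 [137, 137, 135, 128, 124, 123, 122, 122, 131, 157, 175, 184, 186, 185, 186, 190, 204, 221, 228, 232, 236, 239, 239, 239, 239, 239, 239, 240] [239, 240, 239, 237, 233, 230, 224, 208, 193, 189, 191, 192, 195, 194, 180, 156, 140, 138, 138, 137, 138, 136, 137, 137, 137, 139, 138, 137]
lid row 220 [137, 138, 137, 132, 126, 124, 123, 122, 125, 140, 162, 180, 184, 186, 185, 184, 192, 213, 225, 228, 234, 238, 239, 239, 239, 239, 239, 239] [239, 237, 233, 228, 222, 206, 193, 193, 192, 195, 204, 198, 172, 147, 138, 139, 138, 138, 139, 136, 129, 124, 122, 123, 123, 123, 121, 122]
lid col 295 [137, 137, 138, 136, 137, 139, 138, 138, 135, 123, 109, 98, 93, 94, 95, 95, 94, 93, 98, 117, 149, 179, 189, 191, 190, 186, 193, 211, 223, 229, 235, 238, 239, 239] [239, 239, 239, 237, 233, 230, 227, 220, 209, 204, 205, 206, 206, 200, 179, 148, 131, 129, 135, 138, 138, 138, 139, 137, 138, 138, 139, 136, 139, 136, 136, 137, 136, 137, 137]
lid col 340 [136, 137, 137, 139, 137, 137, 139, 137, 139, 137, 133, 118, 102, 96
[... 849 characters left out ...]
8, 128, 128]
dish col 295 [84, 81, 84, 85, 84, 83, 84, 83, 83, 84, 83, 84, 84, 84, 84, 99, 140, 183, 187, 154, 128, 145, 169, 191, 221, 234, 233, 213, 187, 175, 175, 176, 175, 174] [175, 175, 176, 173, 174, 175, 175, 175, 176, 181, 180, 173, 151, 132, 123, 122, 119, 117, 114, 116, 137, 178, 204, 199, 163, 121, 105, 104, 103, 104, 108, 111, 111, 113, 111]
dish col 340 [70, 70, 69, 71, 68, 82, 123, 176, 189, 156, 101, 73, 71, 71, 73, 70, 71, 74, 72, 76, 97, 134, 161, 183, 213, 231, 231, 213, 187, 174, 175, 175, 175, 175] [176, 175, 174, 174, 175, 176, 176, 175, 175, 178, 182, 178, 158, 134, 125, 125, 125, 126, 126, 127, 141, 178, 213, 224, 199, 152, 121, 116, 119, 123, 127, 128, 128, 129, 130]
```

View pics/w7c.png

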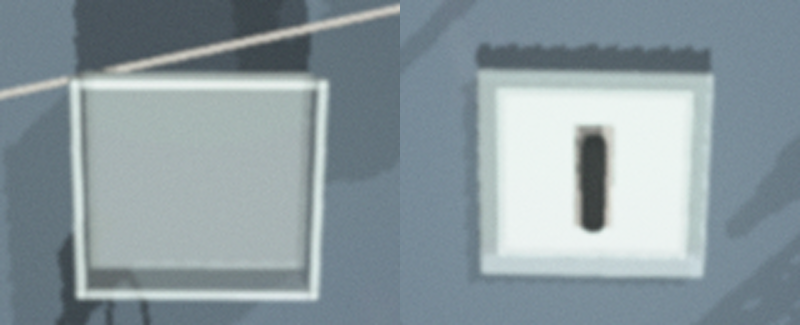

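The left half shows the empty dish, rim square to the tool, wall centrelines at columns 270 to 368 and rows 163 to 248. The right half shows the lid, turned about 1° from the tool. I convert both centres to points.

Run:
```python
from h import *
d,s=pickle.load(open("w7.pkl","rb"));d6,s6=pickle.load(open("w6.pkl","rb"))
def c(d,s,L,R,T,B,z):
    p=lambda u,v:plane(d,(u,v),z,s)
    l,r,t,b=p(L,197.5),p(R,197.5),p(317.5,T),p(317.5,B)
    A=Ro.from_rotvec(s["eef_rot"]).as_matrix();q=lambda x:A.T@(x-s["eef_pos"])
    print("size y,z",q(r)[1]-q(l)[1],q(b)[2]-q(t)[2]);print("centre in tool",((q(l)[1]+q(r)[1])/2).round(4),((q(t)[2]+q(b)[2])/2).round(4)," world",((s["eef_pos"]+A@[0,(q(l)[1]+q(r)[1])/2,(q(t)[2]+q(b)[2])/2])).round(4))
c(d,s,270.5,367.3,163.45,247.6,.056)
c(d6,s6,271.4,363.7,158.2,239.9,.012)
c(d6,s6,271.4,363.7,158.2,239.9,.009)
for o in dark(d6,(295,170,340,235),90): print(o, [plane(d6,o[2][0],z,s6).round(4) for z in(.036,.044)])
```

```text
size y,z 0.10829669649835841 0.09613670929885196
centre in tool 0.0 -0.0007  world [ 0.4833 -0.2859  0.2766]
size y,z 0.11516560498728164 0.10305844393964662
centre in tool -0.0016 -0.0003  world [ 0.5018 -0.0899  0.2776]
size y,z 0.11595980850658869 0.10376915421534236
centre in tool -0.0016 0.0002  world [ 0.5017 -0.0904  0.2776]
([316.7, 202.0], 305, ((317.0, 202.5), (37.0, 8.0), 90.0)) [array([ 0.5018, -0.0883,  0.036 ]), array([ 0.5022, -0.0869,  0.044 ])]
```

Run:
```python
from h import *
t=pickle.load(open("top0.pkl","rb"));d6,s6=pickle.load(open("w6.pkl","rb"))
A=Ro.from_rotvec(s6["eef_rot"]).as_matrix();q=lambda x:(A.T@(x-s6["eef_pos"])).round(3)
for z in(0,.06,.09):
  print(z,[q(plane(t,p,z)) for p in((323,204.5),(323,199),(364,205))],[q(plane(d6,p,z,s6)) for p in((414,215),(420,312),(465,222))])
s=pickle.load(open("scene0.pkl","rb"))
for a,b in(((323,200),(272,243)),):print(tri(ray(t,a),ray(s,b)))
```

```text
0 [array([0.278, 0.117, 0.024]), array([0.278, 0.131, 0.021]), array([0.278, 0.136, 0.133])] [array([0.278, 0.124, 0.021]), array([0.278, 0.142, 0.16 ]), array([0.278, 0.191, 0.03 ])]
0.06 [array([0.218, 0.106, 0.026]), array([0.218, 0.12 , 0.023]), array([0.218, 0.125, 0.13 ])] [array([0.218, 0.107, 0.008]), array([0.218, 0.123, 0.128]), array([0.218, 0.165, 0.016])]
0.09 [array([0.188, 0.101, 0.027]), array([0.188, 0.115, 0.024]), array([0.188, 0.119, 0.129])] [array([0.188, 0.099, 0.002]), array([0.188, 0.113, 0.113]), array([0.188, 0.152, 0.009])]
(array([ 0.62458231, -0.12081304,  0.10390374]), [np.float64(0.025098764730481473), np.float64(0.02509876473048143)])
```

Emit:
{"op": "send_rows", "data": {
  "targets": [
    [0.07,0,-0.004,-0.036,0,0,0],
    [0.07,0,-0.004,-0.04,0,0,0],
    [0.07,0,-0.004,-0.04,0,0,0],
    [0.07,0,-0.005,-0.04,0,0,0],
    [0.07,0,-0.005,-0.04,1,0,0]
  ]
}}

```text
clock: 13.7
eef_pos: [0.5018, -0.0884, 0.277]
eef_rot: [1.373, 1.094, -1.372]
ft_force: [0.8, -0.6, 0.3]
gripper_width: 0.733
```

Emit:
{"op": "send_rows", "data": {
  "targets": [
    [0.07,0.04,0,0,0,0,0],
    [0.07,0.04,0,0,0,0,0],
    [0.07,0.04,0,0,0,0,0],
    [0.07,0.02,0,0,0,0,0],
    [0.07,0,0,0,0,0,0]
  ]
}}

```text
clock: 14.2
eef_pos: [0.4992, -0.0892, 0.1328]
eef_rot: [1.37, 1.101, -1.377]
ft_force: [-0.2, 0.4, -0.2]
gripper_width: 0.737
```

The purple box is at least 113 mm to the side against the gripper body's 90 mm, so it is clear. Continue down.

Emit:
{"op": "send_rows", "data": {
  "targets": [
    [0.07,0.04,0,0,0,0,0],
    [0.07,0.03,0,0,0,0,0],
    [0.07,0.03,0,0,0,0,0],
    [0.07,0.012,0,0,0,0,0],
    [0.07,0,0,0,0,0,0]
  ]
}}

```text
clock: 14.7
eef_pos: [0.5016, -0.0907, 0.0243]
eef_rot: [1.373, 1.096, -1.375]
ft_force: [-0.4, -0.4, 0.1]
gripper_width: 0.736
```

Emit:
{"op": "send_rows", "data": {
  "targets": [
    [0.05,0,0,0,0,0,0],
    [0.03,0,0,0,0,0,0],
    [0.03,0,0,0,0,0,0]
  ]
}}

```text
clock: 15.0
eef_pos: [0.5034, -0.0917, 0.0266]
eef_rot: [1.375, 1.091, -1.372]
ft_force: [-0.4, 0.0, -0.4]
gripper_width: 0.54
```

Emit:
{"op": "send_rows", "data": {
  "targets": [
    [0.03,0.008,-0.002,-0.0013,0,0,0],
    [0.03,0,0,0,0,0,0],
    [0.0,0,0,0,0,0,0],
    [0.0,0,0,0,0,0,0],
    [0.0,0,0,0,0,0,0]
  ]
}}

```text
clock: 15.5
eef_pos: [0.5006, -0.0897, 0.0167]
eef_rot: [1.374, 1.093, -1.374]
ft_force: [-0.7, 0.3, -1.6]
gripper_width: 0.128
```

Emit:
{"op": "send_rows", "data": {
  "targets": [
    [0.0,0,0,0,0,0,0],
    [0.0,0,0,0,0,0,0],
    [0.0,0,0,0,0,0,0]
  ]
}}

```text
clock: 15.8
eef_pos: [0.5005, -0.0896, 0.0167]
eef_rot: [1.374, 1.093, -1.374]
ft_force: [0.5, -0.3, -0.7]
gripper_width: 0.123
```

Lid gripped (11.7 mm). Lift, then carry over the dish.

Emit:
{"op": "send_rows", "data": {
  "targets": [
    [0.0,-0.015,0,0,0,0,0],
    [0.0,-0.03,0,0,0,0,0],
    [0.0,-0.03,0,0,0,0,0],
    [0.0,-0.025,0,0,-0.65,0,0],
    [0.0,-0.01,0,0,0,0,0]
  ]
}}

```text
clock: 16.3
eef_pos: [0.502, -0.09, 0.1306]
eef_rot: [1.368, 1.095, -1.362]
ft_force: [0.6, 0.1, -1.1]
gripper_width: 0.129
```

Emit:
{"op": "send_rows", "data": {
  "targets": [
    [0.0,0,0.004,0.03,0,0,0],
    [0.0,0,0.005,0.04,0,0,0],
    [0.0,0,0.005,0.045,0,0,0],
    [0.0,0,0.005,0.045,0,0,0],
    [0.0,0,0.0057,0.0355,0,0,0]
  ]
}}

```text
clock: 16.8
eef_pos: [0.4816, -0.2876, 0.1261]
eef_rot: [1.366, 1.1, -1.367]
ft_force: [0.9, -0.4, -1.4]
gripper_width: 0.127
```

Emit:
{"op": "send_rows", "data": {
  "targets": [
    [0.0,0,0,0,0,0,0],
    [0.0,0,0,0,0,0,0],
    [0.0,0,0,0,0,0,0]
  ]
}}

```text
clock: 17.1
eef_pos: [0.4824, -0.2847, 0.126]
eef_rot: [1.366, 1.102, -1.366]
ft_force: [-0.2, 0.7, -1.0]
gripper_width: 0.126
```

Run:
```python
from h import *
d,s=wshot("w8");print(s["gripper_width"],s["ft_force"])
cv2.imwrite("pics/w8c.png",cv2.resize(d["pixels"][80:420,150:490],(600,600))[:,:,::-1])
```

```text
17.1 [ 0.4824 -0.2847  0.126 ] yaw tool y -12.29 tilt [-1.0e+00 -1.3e-03 -9.0e-04]
0.12588594180777438 [-0.20852218  0.72126233 -0.9972248 ]
```

View pics/w8c.png

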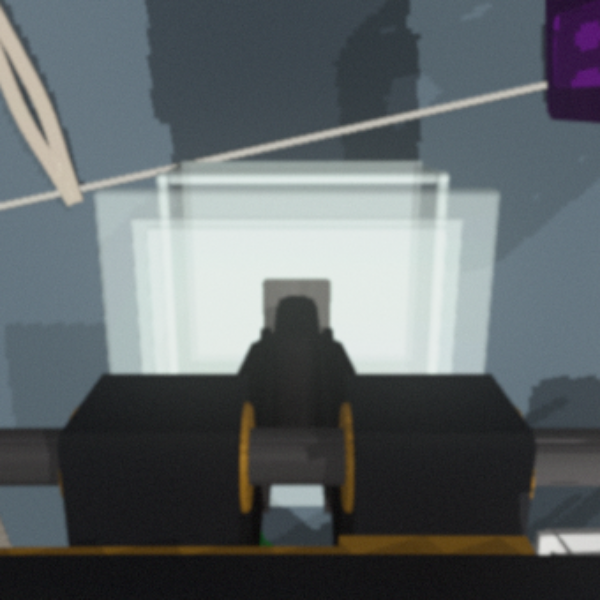

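The lid is level and the dish rim shows through it at crop columns 163 to 445, against lid edges 95 to 500. A numeric check of the lateral offset follows.

Run:
```python
from h import *
d,s=pickle.load(open("w8.pkl","rb"));g=d["pixels"].mean(2)
print("lidL",[g[y-1:y+2,200:218].mean(0).astype(int).tolist() for y in(200,240)]);print("lidR",[g[y-1:y+2,424:440].mean(0).astype(int).tolist() for y in(200,240)])
print("dishL",g[184:187,236:256].mean(0).astype(int).tolist(),"dishR",g[184:187,390:412].mean(0).astype(int).tolist())
print("dish top",[g[168:196,x-1:x+2].mean(1).astype(int).tolist() for x in(275,360)],"lid top",[g[180:200,x-1:x+2].mean(1).astype(int).tolist() for x in(225,415)])
A=Ro.from_rotvec(s["eef_rot"]).as_matrix()
for n,p,z in(("plate top L/R z.121",(207,200),.121),):pass
# predicted pixels if home-centred: lid plate top at tool (y=±.058,z=-.052), dish rim centreline
def P(y,z,h): X=s["eef_pos"]+A@[0,y,z];X[2]=h;return proj(d,X,s).round(1)
print("lid TL,TR",P(-.058,-.052,.1213),P(.058,-.052,.1213),"L@0",P(-.058,-.02,.1213),P(.058,-.02,.1213))
C=A.T@(np.array([.4833,-.2859,0])-s["eef_pos"]);print("dish in tool",C[1:].round(4));y,z=C[1:]
print("dish TL,TR",P(y-.054,z-.048,.056),P(y+.054,z-.048,.056))
```

```text
lidL [[120, 117, 120, 129, 152, 171, 181, 185, 185, 185, 186, 186, 185, 187, 185, 185, 186, 186], [119, 118, 119, 117, 119, 119, 122, 135, 154, 171, 179, 181, 180, 180, 181, 180, 180, 181]]
lidR [[179, 180, 179, 178, 179, 178, 172, 160, 138, 112, 104, 103, 104, 105, 104, 103], [188, 188, 186, 176, 158, 137, 124, 119, 120, 120, 119, 121, 119, 120, 120, 119]]
dishL [122, 125, 140, 163, 187, 204, 208, 201, 184, 154, 135, 128, 125, 122, 121, 121, 129, 145, 158, 165] dishR [116, 116, 115, 114, 116, 113, 118, 137, 166, 187, 202, 203, 195, 175, 142, 117, 109, 109, 109, 108, 109, 109]
dish top [[181, 189, 175, 158, 152, 155, 156, 154, 156, 161, 176, 197, 215, 225, 224, 211, 188, 170, 163, 170, 178, 188, 196, 203, 205, 206, 206, 206], [67, 71, 86, 119, 144, 156, 154, 156, 155, 164, 181, 203, 219, 227, 225, 209, 183, 167, 164, 168, 175, 185, 195, 202, 206, 205, 205, 205]] lid top [[191, 177, 148, 124, 116, 120, 126, 138, 151, 163, 175, 182, 186, 185, 185, 185, 185, 184, 183, 182], [103, 105, 104, 104, 105, 107, 113, 125, 137, 151, 165, 174, 179, 179, 180, 180, 179, 179, 179, 181]]
lid TL,TR [202.5 187.1] [436.8 187.3] L@0 [207.9 248.7] [431.2 248.9]
dish in tool [0.0013 0.0011]
dish TL,TR [241.7 181.7] [400.9 181.8]
```

The dish is exactly where predicted, and the lid is held about 0.7 mm off, so the correction is ty +2 mm, tz +0.7 mm. Lowering.

Emit:
{"op": "send_rows", "data": {
  "targets": [
    [0.0,0.01,0.002,0.0007,0,0,0],
    [0.0,0.015,0,0,0,0,0],
    [0.0,0.015,0,0,0,0,0],
    [0.0,0.008,0,0,0,0,0],
    [0.0,0,0,0,0,0,0]
  ]
}}

```text
clock: 17.65
eef_pos: [0.4831, -0.2857, 0.0758]
eef_rot: [1.366, 1.105, -1.368]
ft_force: [-0.2, -0.2, -1.4]
gripper_width: 0.124
```

Emit:
{"op": "send_rows", "data": {
  "targets": [
    [0.0,0.003,0,0,0,0,0],
    [0.0,0,0,0,0,0,0],
    [0.0,0,0,0,0,0,0]
  ]
}}

```text
clock: 17.95
eef_pos: [0.4849, -0.2873, 0.0763]
eef_rot: [1.366, 1.099, -1.365]
ft_force: [0.8, 0.2, -2.0]
gripper_width: 0.126
```

Emit:
{"op": "send_rows", "data": {
  "targets": [
    [0.0,0,-0.001,-0.0015,0,0,0],
    [0.0,0.003,0,0,0,0,0],
    [0.0,0.003,0,0,0,0,0],
    [0.0,0,0,0,0,0,0]
  ]
}}

```text
clock: 18.35
eef_pos: [0.4835, -0.285, 0.069]
eef_rot: [1.366, 1.101, -1.366]
ft_force: [0.6, 1.0, -2.2]
gripper_width: 0.128
```

Emit:
{"op": "send_rows", "data": {
  "targets": [
    [0.0,0.0025,0,0,0,0,0],
    [0.0,0,0,0,0,0,0],
    [0.0,0,0,0,0,0,0]
  ]
}}

```text
clock: 18.65
eef_pos: [0.4839, -0.2853, 0.067]
eef_rot: [1.366, 1.1, -1.366]
ft_force: [0.7, 0.2, -1.0]
gripper_width: 0.127
```

Emit:
{"op": "send_rows", "data": {
  "targets": [
    [0.0,0.0015,0,0,0,0,0],
    [0.0,0,0,0,0,0,0]
  ]
}}

```text
clock: 18.85
eef_pos: [0.484, -0.2854, 0.0658]
eef_rot: [1.366, 1.099, -1.366]
ft_force: [0.2, 0.1, -1.4]
gripper_width: 0.124
```

Emit:
{"op": "send_rows", "data": {
  "targets": [
    [0.0,0.0015,0,0,0,0,0],
    [0.0,0,0,0,0,0,0]
  ]
}}

```text
clock: 19.05
eef_pos: [0.484, -0.2854, 0.0657]
eef_rot: [1.366, 1.1, -1.366]
ft_force: [-4.3, 2.3, 6.8]
gripper_width: 0.125
```

Contact at TCP z 0.0657, exactly the seat height predicted. Ease, release and retract.

Emit:
{"op": "send_rows", "data": {
  "targets": [
    [0.0,-0.001,0,0,0,0,0],
    [0.03,0,0,0,0,0,0],
    [0.05,0,0,0,0,0,0],
    [0.05,0,0,0,0,0,0],
    [0.05,0,0,0,0,0,0]
  ]
}}

```text
clock: 19.55
eef_pos: [0.4839, -0.2853, 0.065]
eef_rot: [1.366, 1.1, -1.366]
ft_force: [0.5, 0.2, 0.4]
gripper_width: 0.403
```

Emit:
{"op": "send_rows", "data": {
  "targets": [
    [0.05,0,0,0,0,0,0],
    [0.05,-0.02,0,0,0,0,0],
    [0.05,-0.04,0,0,0,0,0],
    [0.05,-0.05,0,0,0,0,0],
    [0.05,-0.05,0,0,0,0,0]
  ]
}}

```text
clock: 20.05
eef_pos: [0.4834, -0.2849, 0.2262]
eef_rot: [1.366, 1.101, -1.366]
ft_force: [1.2, -0.3, -1.2]
gripper_width: 0.525
```

Emit:
{"op": "send_rows", "data": {
  "targets": [
    [0.05,-0.05,0,0,0,0,0],
    [0.05,0,-0.03,0.03,0,0,0],
    [0.05,0,-0.03,0.03,0,0,0],
    [0.05,0,0,0,0,0,0],
    [0.05,0,0,0,0,0,0]
  ]
}}

```text
clock: 20.55
eef_pos: [0.412, -0.3314, 0.2752]
eef_rot: [1.368, 1.098, -1.367]
ft_force: [0.2, 0.7, -0.8]
gripper_width: 0.526
```

Run:
```python
from h import *
from rig import *
d,st=wshot("w9");s=snapshot("scene");t=snapshot("top");t0=pickle.load(open("top0.pkl","rb"));s0=pickle.load(open("scene0.pkl","rb"))
u=proj(d,[.4833,-.2859,.06],st);print(u)
for n,b in(("hung",(115,205,165,240)),("rack",(165,205,220,240)),("tw",None)):
    if b: print(n,[o[:2] for o in dark(t,b)],[o[:2] for o in dark(t0,b)])
for n,bs in(("hungS",(130,272,175,312)),("rackS",(180,230,240,275)),("lidS",(345,225,385,265))): print(n,[o[:2] for o in dark(s,bs)])
for b,c in(((115,205,165,240),(130,272,175,312)),((165,205,220,240),(180,230,240,275))):
    try: print(tri(ray(t,max(dark(t,b),key=lambda o:o[1])[0]),ray(s,max(dark(s,c),key=lambda o:o[1])[0])))
    except Exception as e: print(e)
a=cv2.resize(s["pixels"][200:380,100:400],(800,480),interpolation=cv2.INTER_CUBIC)
x,y=int(u[0]),int(u[1]);
cv2.imwrite("pics/end.png",a[:,:,::-1])
D=np.abs(t["pixels"].astype(int)-t0["pixels"]).sum(2)
print("diff dropper",D[175:195,296:312].mean(),"tweezers",D[284:300,312:362].mean())
g=d["pixels"].mean(2)
```

```text
20.55 [ 0.412  -0.3314  0.2752] yaw tool y -12.43 tilt [-1.e+00  6.e-04 -2.e-04]
[374.91952642 153.22609664]
hung [([137.3, 224.7], 133)] [([137.3, 224.7], 133)]
rack [([191.5, 221.9], 125)] []
hungS [([152.3, 293.3], 483)]
rackS [([200.7, 242.9], 118), ([208.0, 265.3], 334)]
lidS [([362.6, 247.0], 121)]
(array([0.53827493, 0.30038769, 0.19203634]), [np.float64(3.531210904818321e-05), np.float64(3.53121090483098e-05)])
(array([0.54209739, 0.17092326, 0.19390372]), [np.float64(0.00035702474304858084), np.float64(0.0003570247430485333)])
diff dropper 9.990625 tweezers 75.85
```

The picture limit is reached, so the remaining checks are numeric: the lid's position and height, and the tweezers.

Run:
```python
from h import *
from rig import *
d,st=pickle.load(open("w9.pkl","rb"));s=snapshot("scene");t=snapshot("top")
o=[q for q in dark(d,(335,110,415,200),70)];print([q[:2] for q in o])
sc=max(dark(s,(345,225,385,265)),key=lambda q:q[1])[0]
if o:
  X,e=tri(ray(d,max(o,key=lambda q:q[1])[0],st),ray(s,sc));print("lid handle",X.round(4),np.round(e,4))
print("pred home handle (scene)",proj(s,[.4833,-.2859,.077]).round(1),"centroid",sc)
# plate edges in wrist view: predicted px of plate top corners at home and contour of bright region
A=Ro.from_euler("z",-12.1,degrees=True).as_matrix()
print("pred corners",[proj(d,np.array([.4833,-.2859,.061])+A@[x,y,0],st).round(1).tolist() for x,y in((-.058,-.052),(.058,-.052),(.058,.052),(-.058,.052))])
g=d["pixels"].min(2);m=(g>150).astype(np.uint8);n,l,S,c=cv2.connectedComponentsWithStats(m)
k=l[int(120),int(375)];
for i in range(1,n):
  if S[i,4]>800 and abs(c[i][0]-375)<60 and c[i][1]<230:
    p=np.argwhere(l==i)[:,::-1].astype(np.float32);print("blob",S[i].tolist(),cv2.minAreaRect(p),cv2.boxPoints(cv2.minAreaRect(p)).round(1).tolist())
# tweezers through the wrist camera: bright, thin blob predicted near
t0=pickle.load(open("top0.pkl","rb"))
u=plane(t0,(338,291.5),.005);print("tweezers at",u.round(3),"wrist px",proj(d,u,st).round(1))
print("top px colour at tweezers now/before",t["pixels"][291,330:346:5].tolist(),t0["pixels"][291,330:346:5].tolist())
```

```text
[([376.8, 152.8], 496)]
lid handle [ 0.4828 -0.2845  0.0776] [0.0001 0.0001]
pred home handle (scene) [362.9 247. ] centroid [362.7, 247.0]
pred corners [[320.7, 201.9], [425.9, 201.3], [433.9, 100.6], [320.4, 101.4]]
blob [205, 10, 261, 191, 11965] ((328.360595703125, 119.08209991455078), (239.28208923339844, 158.47518920898438), 16.07748794555664) [[191.5, 162.10000610351562], [235.3000030517578, 9.800000190734863], [465.29998779296875, 76.0999984741211], [421.3999938964844, 228.39999389648438]]
tweezers at [ 0.379 -0.174  0.005] wrist px [261.   73.1]
top px colour at tweezers now/before [[230, 217, 198], [209, 196, 183], [129, 132, 133], [152, 142, 136]] [[218, 203, 185], [206, 194, 182], [126, 131, 130], [146, 139, 133]]
```

All checks agree: the lid handle is at z 0.0776 (0.077 at home) and within 1.5 mm of the dish centre, and the tweezers' pixels are unchanged. Handing in.

```bash
python3 -c "
from rig import *
print(sense()['joint_vel'].round(3),sense()['clock'],close_job())"
```

```text
the job is handed in; nothing more can be done
[-0.002  0.001  0.    -0.     0.    -0.002] 20.8 None
```

I hung the slide rack on the free stretch of the bar, put the lid on the empty dish and handed the job in at 20.8 s. No verdict was reported.

- **Slide rack:** I lifted it by the black grip and lowered it until its hooks met the bar, with about 9 N on the wrist. I then eased off and let go. Its grip measured (0.542, 0.171, 0.194) m, 1 mm from the expected height. That is about 130 mm along the bar from the other rack.
- **Lid:** It met the rim at exactly the predicted height. After release its handle was at z 0.0776 m (0.077 expected), about 1.5 mm from the dish centre.
- **Other things on the bench:** The other hung rack's grip is less than 1 mm from where it started. The dropper and tweezers show no movement in the top view. A rough image difference was high around the tweezers, but the pixels on them kept their place and were only slightly brighter, so I put it down to the arm or its shadow.

I had used up my 12 pictures, so the last checks, including how flush the lid sits, are numeric only and not confirmed by eye. I did not measure the lid's tilt directly; its height and the contact on lowering both fit a seated lid. An attempt to outline the lid's plate in the last wrist picture merged with its surroundings and gave nothing useful.

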